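# Lock the hand mill's crank with its spring clip

### The arm

A 6-joint arm with a two-finger parallel gripper is mounted at the origin on the work surface. World frame = base frame: x ahead of the robot, y to its left, z up, the work surface at z = 0. Lengths are in m, angles in rad, forces in N, time in s.
With the tool pointing down it reaches from about 0.425 to 0.95 m from the base axis. Payload 3.5 kg.
Tool frame: the origin (TCP) lies on the mounting face of the last link; the fingertips stand 173 mm ahead of it and the grasp point (between the pads) lies 155 mm ahead of it; z points along the fingers, x is the direction in which the jaws open and shut, and the axes are right-handed (so a half turn about z gives the same grasp; the last joint's range is limited). The gripper opens to 85 mm and grips with 20 to 120 N. Pads are 22 mm wide; open, the fingers measure 114 mm over their backs; the gripper's body (76 mm by 85 mm) begins 54 mm behind the grasp point. The pads swing forward as they close: fully open they stand 13 mm farther back than shut.
Start: joints at [1.19, 0.286, 1.577, -0, 1.279, -0.15], TCP at [0.154, 0.657, 0.405] pointing down, gripper open.
Joint ranges: [-2.77, 2.77], [-0.9, 2.22], [0.21, 2.48], [-1.53, 4.67], [0.24, 2.81], [-2.84, 2.84]. Speed limits (rad/s): [2.79, 2.79, 3.14, 3.14, 3.14, 3.14].

### API

Orientations are given as a unit quaternion [x, y, z, w].
In Python, from plant import get_state, read_camera, sign_off gives the robot as it stands.
- The arm moves only by the shell command python3 -m jog 'ROWS' [FORCE]. ROWS is JSON, a list of rows, each an object of numbers: "grip": the closure, from 0 (fully open) to 1 (shut); "x", "y", "z": the shift along the tool's x, y, z in mm; "rx", "ry", "rz": the turn, a rotation vector about the tool's x, y, z in degrees. A call has 1 to 8 rows; each row shifts and turns the commanded pose from where the row before left it, along the tool's axes as they then stand; what a row does not reach is not made up. A row lasts 1/12 s, in which the tool goes at most 41.7 mm and 7.16 degrees, less where a joint would pass 70% of its speed; a pose out of reach is approached as far as the arm can. A call with a gripper value outside its range is refused whole. The fingers move at their own pace and stop on an object; FORCE is the grip in N (left out, the last holds). Time passes only in rows, so rows that do not move let the fingers close. It gives the time, the measured TCP pose, the force and the opening at its end, in the units of the state.
- get_state(): the state, without advancing time (a new reading comes with each control period).
- read_camera(name): name is "scene" or "top"; returns a dict with "frame" (480x640x3 uint8, red, green, blue), "intrinsics" (3x3 intrinsics, pixels), "R" (3x3) and "t" (3): a world point X has camera coordinates R X + t. Camera axes: x right, y down, z forward; pixel columns grow to the right and rows downward; lengths in m; the calibration is good to about 2 mm. A picture is of the moment at which its call begins. There is no depth.
- sign_off(): hands the job in, once; it reports no verdict.
The state is a dict: "time": time; "qpos": joint angles; "dq": joint speeds; "joint_efforts": joint torques, N m; "eef_pos": TCP position; "tcp_rot": TCP orientation; "contact_force": force on the tool from outside, world axes, zero at the start; "wrist_torque": the same for the moment, N m; "opening": opening from 0.0 (shut) to 1.0 (fully open).
Only numpy, scipy, OpenCV 4.12 (cv2) and the standard library are available. Lean on these libraries where they do the work, as an engineer would, in place of code of your own. Each camera call takes 0.05 s, during which the arm holds its last target.

### The job

Lock the hand mill's crank: pick up the spring clip that lies on the worktop and push its straight leg through the cross hole in the mill's spindle, from the side away from the crank arm, until its bow snaps over the spindle; then let go and leave it there. The spindle stands higher or lower with the grind setting, so feel for the hole, and push steadily without ramming the clip against the mill. Leave the other kitchen things where they are.

Things in the scene. Friction and masses are not known exactly. Their poses are not given: they have to be found in the camera images.
- mill: hand mill, fixed to the worktop: wooden case on a 130 x 130 mm foot, 122 mm square steel cap with its top 106 mm up, dark crank hub on it (34 mm diameter, top 128 mm up), vertical steel spindle rising from the hub on the mill's z axis. Origin: centre of the underside; z up, x towards the crank arm. It does not move
- spindle_foot (a point): where the spindle (18 mm diameter) leaves the hub: on the mill's z axis, 128 mm up, axes as the mill's. The sharp-edged cross hole, 7 mm wide and 7 mm high, runs through along x. Its centre is 16 to 38 mm above this point (grind setting, not measured; the spindle neither turns nor yields), always 12 mm below the spindle's flat top. The clip goes in from -x, moving to +x
- crank_knob (a point): foot of the upright wooden knob (26 mm diameter, 36 mm tall) at the end of the crank arm: mill x = 122 mm, 125 mm up. The arm, 16 mm wide, top 125 mm up, runs from the hub to it. Axes as the mill's
- clip: spring clip (hair-pin cotter), loose, lying flat, 106 mm long, about 62 g: a grey plastic grip block, 34 (x) x 16 (y) x 14 mm high, with a straight round steel leg and a sprung steel bow beside it (+y). Origin: centre of the grip's underside; z up, x along the leg. Leg: 5 mm diameter, at y = 0, z = 7 mm, from the grip's front to x = 89 mm, its end rounded
- clip_pocket (a point): point on the leg's axis level with the bow's pocket (clip x = 55, y = 0, z = 7 mm); it lies on the spindle's axis when the clip is fully home. Axes as the clip's
- clip_tip (a point): end of the straight leg (clip x = 89, y = 0, z = 7 mm). Axes as the clip's
- bow (a joint): how far the bow is sprung open, rad: 0 relaxed, 0.04 to 0.09 as its throat passes the spindle (push 4 to 12 N), near 0 again once snapped over. 4 mm wire at z = 7 mm, hinged to the grip at clip x = 14, y = 5 mm, 5 N m per rad; wire centre at y = 7 mm at x = 44, 11.5 at x = 55 (pocket), 6.5 at x = 66 (throat), 14 at x = 82 (flared end)
- salt_mill: turned wooden mill, 54 mm diameter, 172 mm tall, bystander; origin: centre of its underside
- pepper_mill: turned wooden mill, 54 mm diameter, 172 mm tall, bystander; origin: centre of its underside
- moka_pot: steel moka pot, 96 mm diameter, 180 mm tall, its handle to +x, bystander; origin: centre of its underside
- bowl: small white bowl, 84 mm diameter, 40 mm tall, bystander; origin: centre of its underside
Things that resemble listed ones, but are neither listed nor needed, are in the scene too. Of the things shaped like the clip, the grey one is meant.

How it is judged:
On the way, in this order (a step that is already met when the one before it is completed fails the run):
1. the clip is lifted well clear of the worktop (height (world z) of clip above 0.08 m), for 0.1 s.
2. the leg is through the cross hole and the spindle is springing the bow open (x of clip_tip in the frame of mill above 0.012 m and y of clip_tip in the frame of mill between -0.006 and 0.006 m and x of clip_pocket in the frame of mill below -0.006 m and value of joint bow above 0.02 rad).
At the end, for the whole second after the job is handed in: Leg through the cross hole from the side away from the crank (tip 24 mm or more past the spindle axis, within 0.3 rad of the hole), pocket point within 5 mm of the axis along the hole and 3.5 mm across, bow closed again (under 0.035 rad), clip at rest and released (x of clip_pocket in the frame of mill between -0.005 and 0.005 m and y of clip_pocket in the frame of mill between -0.0035 and 0.0035 m and z of clip_pocket in the frame of mill between 0.139 and 0.171 m and x of clip_tip in the frame of mill above 0.024 m and angle between the x axis of clip and the x axis of mill, either way round below 0.3 rad and value of joint bow below 0.035 rad and linear speed of clip below 0.02 m/s and contact force between clip and the arm below 0.05 N); the robot touches nothing.
It fails at once if the clip is rammed against the mill (over 30 N) (contact force between clip and mill above 30 N).
It fails at once if the robot presses on the mill with over 30 N (contact force between the arm and mill above 30 N).
It fails at once if the bow is bent open beyond its spring range (over 0.22 rad) (value of joint bow above 0.22 rad).
It fails at once if a salt or pepper mill, the moka pot or the bowl is moved more than 30 mm or tipped (distance of any of salt_mill, pepper_mill, moka_pot, bowl from where it was at the start of the episode above 0.03 m or angle between any of salt_mill, pepper_mill, moka_pot, bowl's own z axis and vertical above 0.3 rad).
It also fails if it takes over 58 s, if anything falls off the work surface, if the arm or the gripper's body presses on something with over 40 N, if the wrist force passes 120 N, or if a joint passes its speed limit or range.

## Working session

There is one attempt and no reset: what is moved stays moved. The work goes in short steps, Python scripts to look and compute and a shell command to move; the robot and the scene stay as the last step left them, time stands still between calls to the robot, and variables do not carry over. Pictures are saved under pics/ and viewed, and the job is handed in when it is done.

```bash
ls; mkdir -p pics; python3 - <<'E'
from plant import *
import cv2,json,numpy as np
s=get_state();print({k:np.round(v,4).tolist() for k,v in s.items()})
for n in("scene","top"):
    c=read_camera(n);cv2.imwrite(f"pics/{n}0.png",c["frame"][:,:,::-1]);print(n,c["intrinsics"],c["R"],c["t"])
E
```

```text
pics
{'time': 0.0, 'qpos': [1.19, 0.2872, 1.5782, -0.0, 1.2786, -0.15], 'dq': [-0.0007, -0.0013, 0.0002, -0.0017, -0.0, -0.0006], 'joint_efforts': [0.0011, -40.5989, -29.2625, -0.0002, 0.0059, -0.0], 'eef_pos': [0.1543, 0.6569, 0.4033], 'tcp_rot': [0.7838, 0.621, -0.001, 0.0006], 'contact_force': [-0.8277, 0.1557, 0.2507], 'wrist_torque': [-0.0377, 0.0572, -0.0355], 'opening': 1.0037}
scene [[562.15402337   0.         323.37539122]
 [  0.         562.15402337 238.94673693]
 [  0.           0.           1.        ]] [[ 0.4713967   0.88186627  0.00985036]
 [ 0.70687277 -0.37112886 -0.602158  ]
 [-0.52736707  0.29081825 -0.79831618]] [-0.28753502 -0.3660049   1.55575726]
top [[615.42181628   0.         323.94386016]
 [  0.         615.42181628 230.11156328]
 [  0.           0.           1.        ]] [[-2.24156520e-02 -9.99748724e-01 -1.62578191e-04]
 [-9.88551637e-01  2.21888686e-02 -1.49242470e-01]
 [ 1.49208576e-01 -3.18465034e-03 -9.88800616e-01]] [0.01261182 0.62034882 1.22961802]
```

View pics/scene0.png

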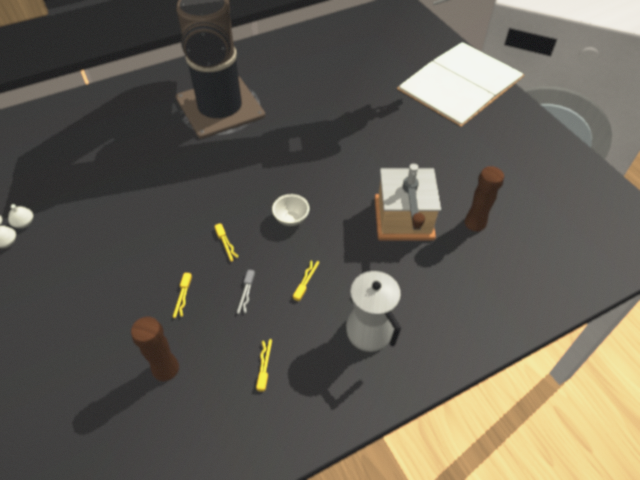

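View pics/top0.png

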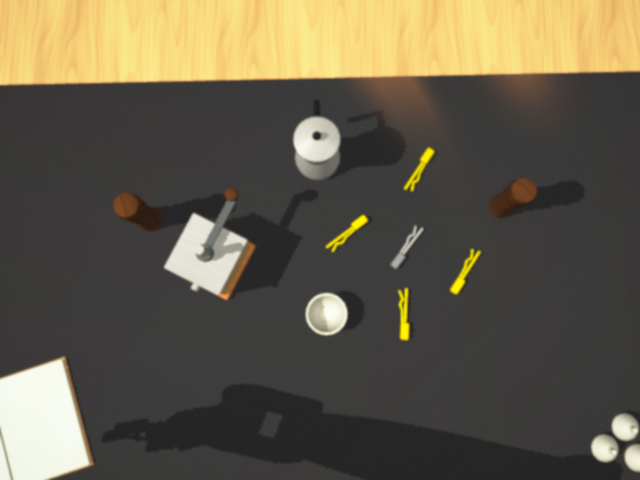

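The top view shows five clip-shaped things: yellow at (420,169), (347,233), (465,272) and (404,314), and one grey at (407,247), which is also at scene (246,291). By the description the grey one is meant. The mill's spindle is at top (205,252) and its knob at (231,195). Next I'll check close crops.

```bash
python3 - <<'E'
import cv2,numpy as np
t=cv2.imread("pics/top0.png");s=cv2.imread("pics/scene0.png")
a=cv2.resize(t[215:280,375:440],(400,400),interpolation=cv2.INTER_CUBIC)
b=cv2.resize(s[262:322,215:275],(400,400),interpolation=cv2.INTER_CUBIC)
c=cv2.resize(t[180:305,155:265],(352,400),interpolation=cv2.INTER_CUBIC)
cv2.imwrite("pics/crop1.png",np.hstack([a,b]))
d=cv2.resize(s[155:245,370:445],(333,400),interpolation=cv2.INTER_CUBIC)
cv2.imwrite("pics/crop2.png",np.hstack([c,d]))
E
```

```text
(no output)
```

View pics/crop1.png

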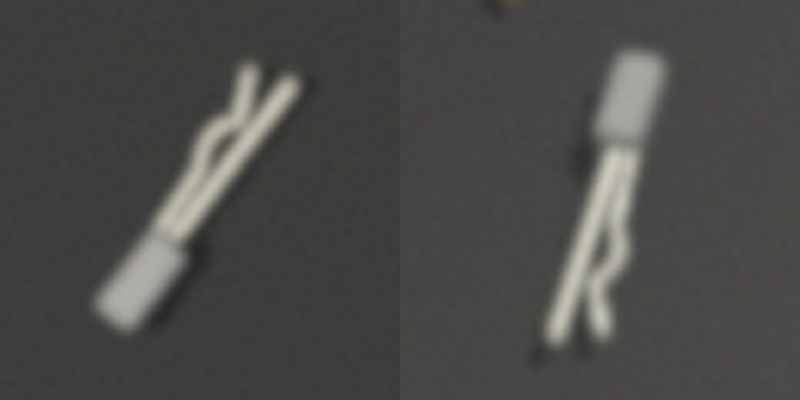

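View pics/crop2.png

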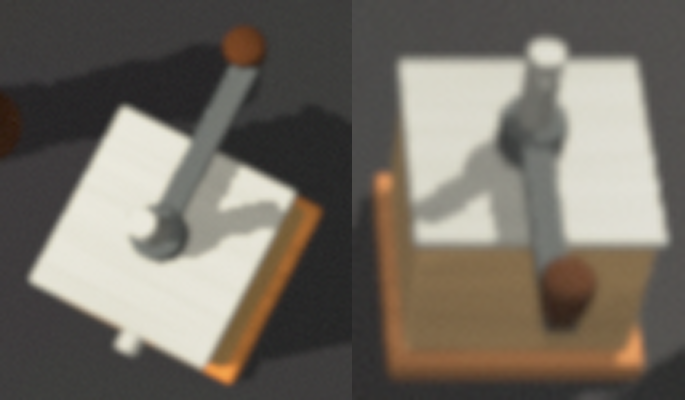

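```bash
cat > h.py <<'E'
import cv2,numpy as np
from plant import *
def ray(c,p):
    d=np.linalg.inv(c["intrinsics"])@np.array([p[0],p[1],1.]);R=c["R"];return -R.T@c["t"],R.T@d
def onz(c,p,z):
    o,d=ray(c,p);return o+d*(z-o[2])/d[2]
def proj(c,X):
    q=c["intrinsics"]@(c["R"]@np.array(X)+c["t"]);return q[:2]/q[2]
def tri(c1,p1,c2,p2):
    o1,d1=ray(c1,p1);o2,d2=ray(c2,p2);d1/=np.linalg.norm(d1);d2/=np.linalg.norm(d2)
    A=np.stack([d1,-d2],1);s,_,_,_=np.linalg.lstsq(A,o2-o1,rcond=None)
    a=o1+s[0]*d1;b=o2+s[1]*d2;return (a+b)/2,np.linalg.norm(a-b)
E
python3 - <<'E'
from h import *
cams={n:read_camera(n) for n in("scene","top")}
rects={"scene":(210,250,235,325),"top":(360-0,440,215,280)}
for n,c in cams.items():
    hsv=cv2.cvtColor(c["frame"],cv2.COLOR_RGB2HSV);f=c["frame"].astype(int)
    # clip
    x0,x1,y0,y1={"scene":(225,262,262,322),"top":(382,432,220,278)}[n]
    sub=hsv[y0:y1,x0:x1];m=((sub[...,2]>100)&(sub[...,1]<90)).astype(np.uint8)
    k=cv2.connectedComponentsWithStats(m)
    i=1+np.argmax(k[2][1:,4]);m=(k[1]==i).astype(np.uint8)
    g=cv2.morphologyEx(m,cv2.MORPH_OPEN,np.ones((5,5),np.uint8))
    mom=cv2.moments(g,True);pc=(mom['m10']/mom['m00']+x0,mom['m01']/mom['m00']+y0)
    rc=cv2.minAreaRect(cv2.findContours(g,0,2)[0][0])
    print(n,"clip px",k[2][i],"grip c",pc,rc,onz(c,pc,.011 if n=="scene" else .012))
    # cap
    x0,x1,y0,y1={"scene":(365,450,155,250),"top":(150,260,185,310)}[n]
    sub=hsv[y0:y1,x0:x1];m=((sub[...,2]>165)&(sub[...,1]<50)).astype(np.uint8)
    k=cv2.connectedComponentsWithStats(m);i=1+np.argmax(k[2][1:,4]);m=(k[1]==i).astype(np.uint8)
    if n=="top":m=cv2.morphologyEx(m,cv2.MORPH_OPEN,np.ones((9,9),np.uint8))
    ct=max(cv2.findContours(m,0,2)[0],key=cv2.contourArea)
    W=np.array([onz(c,(p[0]+x0,p[1]+y0),.106) for p in cv2.convexHull(ct)[:,0,:]])[:,:2]
    r=cv2.minAreaRect((W*1000).astype(np.float32));print("cap rect mm",r)
    cv2.imwrite(f"pics/m_{n}.png",cv2.resize(m*255,None,fx=3,fy=3))
E
```

```text
scene clip px [ 12   7  18  45 354] grip c (246.63082437275986, 287.55555555555554) ((17.5, 41.0), (8.0, 7.0), 90.0) [ 0.58338619 -0.17011183  0.011     ]
cap rect mm ((582.1600341796875, 267.1220703125), (52.62139129638672, 133.96910095214844), 62.432464599609375)
top clip px [  9   5  33  44 384] grip c (404.55737704918033, 249.22622950819672) ((23.192304611206055, 28.461536407470703), (8.04315185546875, 44.376014709472656), 33.6900634765625) [ 0.58087336 -0.17139057  0.012     ]
cap rect mm ((568.1749267578125, 234.1286163330078), (121.50263214111328, 125.5704574584961), 62.22597885131836)
```

```bash
python3 - <<'E'
import cv2,numpy as np
t=cv2.imread("pics/top0.png");s=cv2.imread("pics/scene0.png")
a=cv2.resize(t[230:270,185:225],(400,400),interpolation=cv2.INTER_CUBIC)
b=cv2.resize(s[155:195,395:435],(400,400),interpolation=cv2.INTER_CUBIC)
cv2.imwrite("pics/crop3.png",np.hstack([a,b]))
E
```

```text
(no output)
```

View pics/crop3.png

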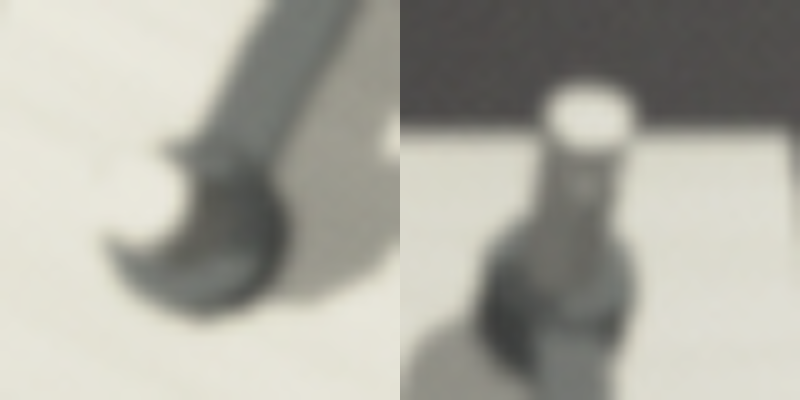

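```bash
python3 - <<'E'
from h import *
cams={n:read_camera(n) for n in("scene","top")}
c,s=cams["top"],cams["scene"]
# spindle top, triangulated
pt=(198.55,249.05);ps=(413.55,166.25)
P,e=tri(c,pt,s,ps);print("spindle top tri",P,e)
cs=s["frame"]
hsv=cv2.cvtColor(cs,cv2.COLOR_RGB2HSV)
sub=hsv[155:250,365:450];m=((sub[...,2]>140)&(sub[...,1]<50)).astype(np.uint8)
m[:13,40:58]=0
n,l,st,_=cv2.connectedComponentsWithStats(m);pts=[]
for i in range(1,n):
    if st[i,4]>60: pts.append(np.argwhere(l==i)[:,::-1]);
    print(st[i])
pts=np.vstack(pts)+[365,155]
h=cv2.convexHull(pts.astype(np.float32))[:,0]
W=np.array([onz(s,p,.106)[:2]*1000 for p in h],np.float32)
r=cv2.minAreaRect(W);print("scene cap",r,cv2.boxPoints(r).round(1).tolist())
hsv=cv2.cvtColor(c["frame"],cv2.COLOR_RGB2HSV);sub=hsv[185:310,150:260];m=((sub[...,2]>140)&(sub[...,1]<50)).astype(np.uint8)
m=cv2.morphologyEx(m,cv2.MORPH_OPEN,np.ones((9,9),np.uint8))
pts=np.argwhere(m)[:,::-1]+[150,185];h=cv2.convexHull(pts.astype(np.float32))[:,0]
W=np.array([onz(c,p,.106)[:2]*1000 for p in h],np.float32)
r=cv2.minAreaRect(W);print("top cap",r,cv2.boxPoints(r).round(1).tolist())
# knob: brown
for n,cc,(x0,x1,y0,y1) in(("top",c,(215,245,180,210)),("scene",s,(405,435,205,235))):
    f=cc["frame"][y0:y1,x0:x1].astype(int);m=((f[...,0]-f[...,2])>35)&(f[...,0]<140)
    k=cv2.connectedComponentsWithStats(m.astype(np.uint8));i=1+np.argmax(k[2][1:,4]);print(n,"knob",k[2][i],k[3][i]+[x0,y0],onz(cc,k[3][i]+[x0,y0],.155))
# clip features (top crop scale 400/65, origin 375,215; scene 400/60, origin 215,262)
T=lambda u,v:((u+.5)*65/400-.5+375,(v+.5)*65/400-.5+215)
S=lambda u,v:((u-400+.5)*60/400-.5+215,(v+.5)*60/400-.5+262)
for nm,a,b,z in(("tip",(295,80),(556,340),.007),("gripfront",(172,247),(617,143),.009),("gripback",(113,317),(636,55),.009)):
    print(nm,onz(c,T(*a),z),onz(s,S(*b),z))
E
```

```text
spindle top tri [0.57135836 0.23330542 0.17320171] 0.0013478930460246088
[  15   13   61   43 1971]
scene cap ((573.0352172851562, 233.009033203125), (124.1212387084961, 124.11799621582031), 62.42271423339844) [[489.29998779296875, 206.6999969482422], [599.2999877929688, 149.3000030517578], [656.7999877929688, 259.29998779296875], [546.7999877929688, 316.70001220703125]]
top cap ((567.37548828125, 234.48025512695312), (123.32684326171875, 128.9777374267578), 62.159305572509766) [[481.6000061035156, 210.10000610351562], [595.5999755859375, 149.8000030517578], [653.2000122070312, 258.8999938964844], [539.0999755859375, 319.1000061035156]]
top knob [  9   8  14  13 131] [230.54961832 193.90076336] [0.67813819 0.17604387 0.155     ]
scene knob [  0   6  30  24 549] [419.77777778 221.86520947] [0.6919341  0.17167136 0.155     ]
tip [ 0.62718515 -0.21244399  0.007     ] [ 0.62835893 -0.20937926  0.007     ]
gripfront [ 0.56959197 -0.16700187  0.009     ] [ 0.57217491 -0.16432434  0.009     ]
gripback [ 0.54586016 -0.14571038  0.009     ] [ 0.54389908 -0.14534168  0.009     ]
```

The grey clip is confirmed by the crops: grey grip at top (398,262), leg tip at (423,228), bow on its left side. The sizes check out: length 106 mm, grip 33 mm, cap 122–124 mm, knob where it should be.

- **Clip origin:** about (0.558, −0.156), yaw −38.3°.
- **Mill axis:** about (0.5715, 0.233), yaw −27.7°.
- **Spindle top:** about 0.173, so the hole is at about 0.161 (allowed range 0.144–0.166).

I'll turn the tool first.

```bash
cat >> h.py <<'E'
from scipy.spatial.transform import Rotation as Ro
def go(tgt,phi=None):
    s=get_state();R=Ro.from_quat(s["tcp_rot"]);p=s["eef_pos"]
    M=R.as_matrix();ph=np.degrees(np.arctan2(M[1,0],M[0,0]))
    d=M.T@(np.array(tgt)-p)*1000
    print("t",round(s["time"],2),"pos",np.round(p,4),"phi",round(ph,2),"tilt",np.round(M[:2,2]*57.3,2),"F",np.round(s["contact_force"],1),"op",round(s["opening"],3))
    print("tool shift mm",np.round(d,1),"len",round(np.linalg.norm(d),1), "rz",None if phi is None else round(ph-phi,2))
E
python3 -m jog '[{"rz":6.3},{"rz":6.3},{"rz":6.3},{"rz":6.3},{}]' 80; python3 -c "
from h import *
go([.40,.36,.40],51.7)"
```

```text
t 0.3 pos [0.1543 0.657  0.4042] phi 76.78 tilt [-0.02 -0.05] F [-0.1  0.3 -0.4] op 1.003
tool shift mm [-233.   307.1    4.4] len 385.5 rz 25.08$[0]: bad value
```

```bash

python3 -m jog '[{"rz":6.3},{"rz":6.3},{"rz":6.3},{"rz":6.3},{"z":0}]' 80; python3 -c "
from h import *
go([.40,.36,.40],51.7)"
```

```text
t 0.3 pos [0.1543 0.657  0.4042] phi 76.78 tilt [-0.02 -0.05] F [-0.1  0.3 -0.4] op 1.003
tool shift mm [-233.   307.1    4.4] len 385.5 rz 25.08$[0]: bad value
```

```bash

python3 -m jog '[{"grip":0,"rz":6.3},{"grip":0,"rz":6.3},{"grip":0,"rz":6.3},{"grip":0,"rz":6.3},{"grip":0}]' 80; python3 -c "
from h import *
go([.40,.36,.40],51.7)"
```

```text
t 0.3 pos [0.1543 0.657  0.4042] phi 76.78 tilt [-0.02 -0.05] F [-0.1  0.3 -0.4] op 1.003
tool shift mm [-233.   307.1    4.4] len 385.5 rz 25.08$[0]: bad value
```

```bash

python3 -m jog '[{"grip":0,"x":0,"y":0,"z":0,"rx":0,"ry":0,"rz":6.3},{"grip":0,"x":0,"y":0,"z":0,"rx":0,"ry":0,"rz":6.3},{"grip":0,"x":0,"y":0,"z":0,"rx":0,"ry":0,"rz":6.3},{"grip":0,"x":0,"y":0,"z":0,"rx":0,"ry":0,"rz":6.3}]' 80; python3 -c "
from h import *
go([.40,.36,.40],51.7)"
```

```text
time: 0.63
eef_pos: [0.1544, 0.6571, 0.4046]
tcp_rot: [0.902, 0.433, -0.0, 0.0]
contact_force: [0.3, -0.2, -0.5]
opening: 0.997
t 0.63 pos [0.1544 0.6571 0.4046] phi 51.26 tilt [-0.01 -0.01] F [ 0.3 -0.2 -0.5] op 0.997
tool shift mm [-78.  377.5   4.6] len 385.5 rz -0.44
```

```bash

python3 -m jog '[{"grip":0,"x":-8,"y":39,"z":0,"rx":0,"ry":0,"rz":0},{"grip":0,"x":-8,"y":39,"z":0,"rx":0,"ry":0,"rz":0},{"grip":0,"x":-8,"y":39,"z":0,"rx":0,"ry":0,"rz":0},{"grip":0,"x":-8,"y":39,"z":0,"rx":0,"ry":0,"rz":0},{"grip":0,"x":-8,"y":39,"z":0,"rx":0,"ry":0,"rz":0},{"grip":0,"x":-8,"y":39,"z":0,"rx":0,"ry":0,"rz":0},{"grip":0,"x":-8,"y":39,"z":0,"rx":0,"ry":0,"rz":0},{"grip":0,"x":-8,"y":39,"z":0,"rx":0,"ry":0,"rz":0}]' 80; python3 -c "
from h import *
go([.558,-.156,.30],51.7)"
```

```text
time: 1.3
eef_pos: [0.3598, 0.4114, 0.4049]
tcp_rot: [0.9, 0.435, 0.0, -0.0]
contact_force: [0.3, 0.8, -0.7]
opening: 1.002
t 1.3 pos [0.3598 0.4114 0.4049] phi 51.59 tilt [0.03 0.02] F [ 0.3  0.8 -0.7] op 1.002
tool shift mm [-321.5  507.8  104.8] len 610.1 rz -0.11
```

```bash

python3 -m jog '[{"grip":0,"x":-20,"y":32,"z":0,"rx":0,"ry":0,"rz":0},{"grip":0,"x":-20,"y":32,"z":0,"rx":0,"ry":0,"rz":0},{"grip":0,"x":-20,"y":32,"z":0,"rx":0,"ry":0,"rz":0},{"grip":0,"x":-20,"y":32,"z":0,"rx":0,"ry":0,"rz":0},{"grip":0,"x":-20,"y":32,"z":0,"rx":0,"ry":0,"rz":0},{"grip":0,"x":-20,"y":32,"z":0,"rx":0,"ry":0,"rz":0},{"grip":0,"x":-20,"y":32,"z":0,"rx":0,"ry":0,"rz":0},{"grip":0,"x":-20,"y":32,"z":0,"rx":0,"ry":0,"rz":0}]' 80
python3 -m jog '[{"grip":0,"x":-20,"y":32,"z":0,"rx":0,"ry":0,"rz":0},{"grip":0,"x":-20,"y":32,"z":14,"rx":0,"ry":0,"rz":0},{"grip":0,"x":-20,"y":32,"z":15,"rx":0,"ry":0,"rz":0},{"grip":0,"x":-20,"y":32,"z":15,"rx":0,"ry":0,"rz":0},{"grip":0,"x":-20,"y":32,"z":15,"rx":0,"ry":0,"rz":0},{"grip":0,"x":-20,"y":32,"z":15,"rx":0,"ry":0,"rz":0},{"grip":0.3,"x":-20,"y":30,"z":15,"rx":0,"ry":0,"rz":0},{"grip":0.4,"x":-10,"y":10,"z":10,"rx":0,"ry":0,"rz":0}]' 80; python3 -c "
from h import *
go([.558,-.156,.23],51.7)"
```

```text
time: 1.97
eef_pos: [0.4602, 0.1268, 0.405]
tcp_rot: [0.9, 0.435, 0.0, 0.0]
contact_force: [1.7, 0.6, -0.2]
opening: 1.007
time: 2.63
eef_pos: [0.5494, -0.1369, 0.3046]
tcp_rot: [0.901, 0.434, -0.0, 0.001]
contact_force: [-0.9, -0.1, -0.1]
opening: 0.747
t 2.63 pos [ 0.5494 -0.1369  0.3046] phi 51.4 tilt [ 0.02 -0.07] F [-0.9 -0.1 -0.1] op 0.747
tool shift mm [-9.5 18.6 74.6] len 77.5 rz -0.3
```

```bash

python3 -m jog '[{"grip":0.4,"x":-4,"y":4,"z":10,"rx":0,"ry":0,"rz":0},{"grip":0.4,"x":0,"y":0,"z":10,"rx":0,"ry":0,"rz":0},{"grip":0.4,"x":0,"y":0,"z":0,"rx":0,"ry":0,"rz":0},{"grip":0.4,"x":0,"y":0,"z":0,"rx":0,"ry":0,"rz":0}]' 80
python3 -c "
from h import *
go([.558,-.156,.23],51.7)
for n in('scene','top'):
    c=read_camera(n); x0,y0=(170,200) if n=='scene' else (340,180)
    cv2.imwrite(f'pics/a_{n}.png',cv2.resize(c['frame'][y0:y0+130,x0:x0+130,::-1],(390,390)))
cv2.imwrite('pics/a.png',np.hstack([cv2.imread('pics/a_scene.png'),cv2.imread('pics/a_top.png')]))"
```

```text
time: 2.97
eef_pos: [0.5489, -0.1371, 0.2851]
tcp_rot: [0.9, 0.436, -0.0, -0.001]
contact_force: [-0.7, 1.1, 0.0]
opening: 0.6
t 2.97 pos [ 0.5489 -0.1371  0.2851] phi 51.66 tilt [-0.09  0.07] F [-0.7  1.1  0. ] op 0.6
tool shift mm [-9.1 19.  55.1] len 58.9 rz -0.04
```

View pics/a.png

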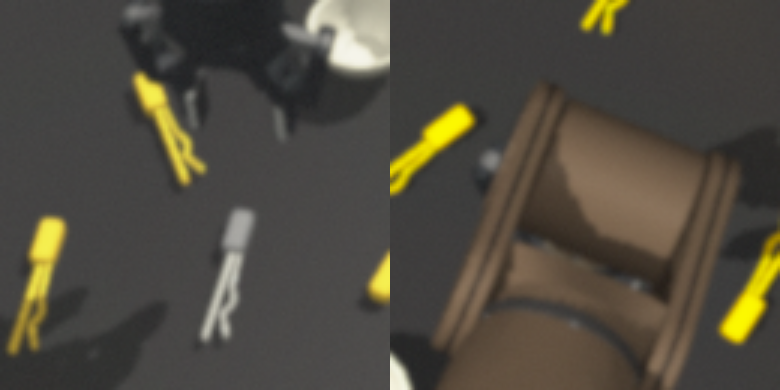

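```bash

python3 -m jog '[{"grip":0.4,"x":-9,"y":19,"z":0,"rx":0,"ry":0,"rz":0},{"grip":0.4,"x":0,"y":0,"z":25,"rx":0,"ry":0,"rz":0},{"grip":0.4,"x":0,"y":0,"z":25,"rx":0,"ry":0,"rz":0},{"grip":0.4,"x":0,"y":0,"z":0,"rx":0,"ry":0,"rz":0},{"grip":0.4,"x":0,"y":0,"z":0,"rx":0,"ry":0,"rz":0}]' 80
python3 -c "
from h import *
c=read_camera('scene')
print(onz(c,(234,238),.117),onz(c,(264,245),.117))
go([.558,-.156,.176],51.7)
cv2.imwrite('pics/b.png',cv2.resize(c['frame'][230:330,190:310,::-1],(720,600)))"
```

```text
time: 3.48
eef_pos: [0.5582, -0.1565, 0.2352]
tcp_rot: [0.9, 0.436, -0.001, -0.001]
contact_force: [-0.1, 0.6, 0.6]
opening: 0.603
[ 0.52920381 -0.1629209   0.117     ] [ 0.57337469 -0.11661672  0.117     ]
t 3.53 pos [ 0.5589 -0.1569  0.2367] phi 51.64 tilt [ 0.03 -0.01] F [ 0.1 -0.1 -0.1] op 0.603
tool shift mm [ 0.1 -1.3 60.7] len 60.7 rz -0.06
```

View pics/b.png

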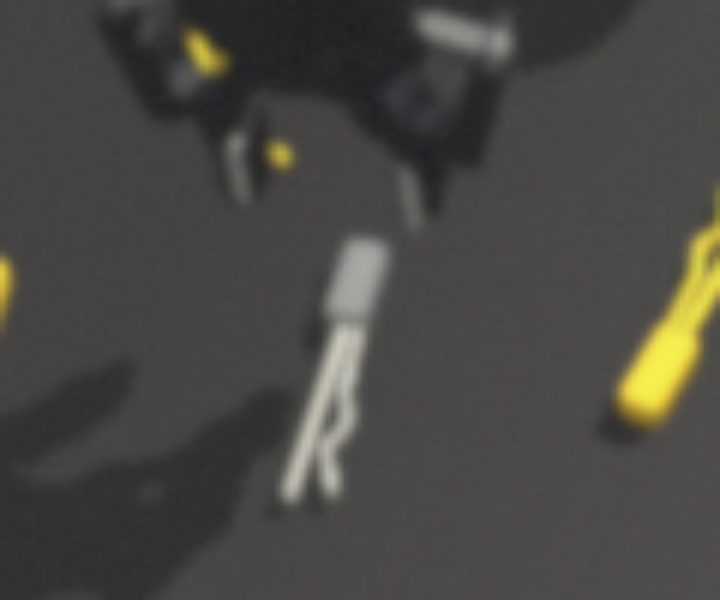

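```bash

python3 -m jog '[{"grip":0.4,"x":0,"y":-1,"z":20,"rx":0,"ry":0,"rz":0},{"grip":0.4,"x":0,"y":0,"z":20,"rx":0,"ry":0,"rz":0},{"grip":0.4,"x":0,"y":0,"z":14,"rx":0,"ry":0,"rz":0},{"grip":0.4,"x":0,"y":0,"z":5,"rx":0,"ry":0,"rz":0},{"grip":0.4,"x":0,"y":0,"z":2,"rx":0,"ry":0,"rz":0},{"grip":0.4,"x":0,"y":0,"z":0,"rx":0,"ry":0,"rz":0},{"grip":0.4,"x":0,"y":0,"z":0,"rx":0,"ry":0,"rz":0}]' 80
python3 -c "
from h import *
go([.558,-.156,.176],51.7)
c=read_camera('scene')
cv2.imwrite('pics/c.png',cv2.resize(c['frame'][230:330,190:310,::-1],(720,600)))"
```

```text
time: 4.12
eef_pos: [0.5585, -0.1572, 0.176]
tcp_rot: [0.9, 0.435, 0.001, 0.001]
contact_force: [-0.1, 0.5, -0.3]
opening: 0.598
t 4.12 pos [ 0.5585 -0.1572  0.176 ] phi 51.58 tilt [ 0.11 -0.05] F [-0.1  0.5 -0.3] op 0.598
tool shift mm [ 0.6 -1.1 -0. ] len 1.3 rz -0.12
```

View pics/c.png

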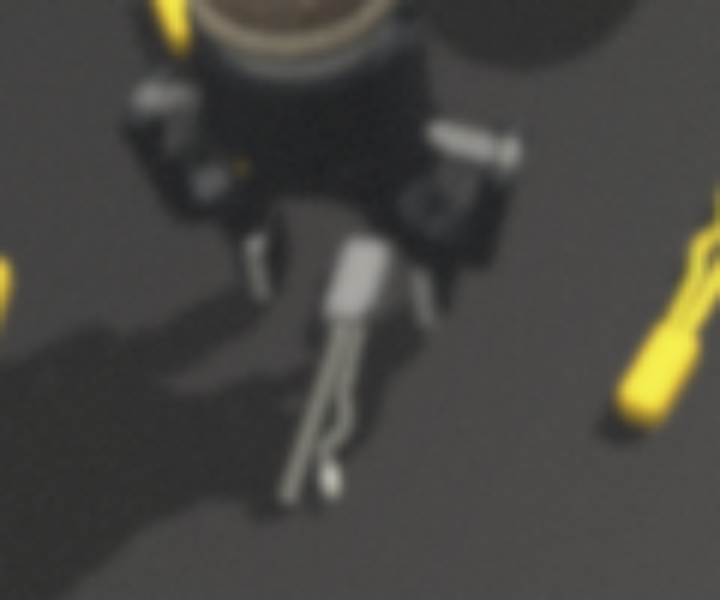

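```bash

python3 -m jog '[{"grip":0.55,"x":0.5,"y":-1,"z":1,"rx":0,"ry":0,"rz":0},{"grip":0.7,"x":0,"y":0,"z":1,"rx":0,"ry":0,"rz":0},{"grip":0.85,"x":0,"y":0,"z":0,"rx":0,"ry":0,"rz":0},{"grip":1,"x":0,"y":0,"z":0,"rx":0,"ry":0,"rz":0},{"grip":1,"x":0,"y":0,"z":0,"rx":0,"ry":0,"rz":0},{"grip":1,"x":0,"y":0,"z":0,"rx":0,"ry":0,"rz":0},{"grip":1,"x":0,"y":0,"z":0,"rx":0,"ry":0,"rz":0},{"grip":1,"x":0,"y":0,"z":0,"rx":0,"ry":0,"rz":0}]' 80
python3 -c "
from h import *
go([.558,-.156,.176],51.7)
c=read_camera('scene')
cv2.imwrite('pics/d.png',cv2.resize(c['frame'][230:330,190:310,::-1],(720,600)))"
```

```text
time: 4.83
eef_pos: [0.558, -0.1562, 0.174]
tcp_rot: [0.9, 0.435, 0.001, 0.001]
contact_force: [-1.0, 0.3, 5.6]
opening: 0.159
t 4.83 pos [ 0.558  -0.1562  0.174 ] phi 51.58 tilt [ 0.09 -0.04] F [-1.   0.3  5.6] op 0.159
tool shift mm [ 0.2 -0.1 -2. ] len 2.0 rz -0.12
```

View pics/d.png

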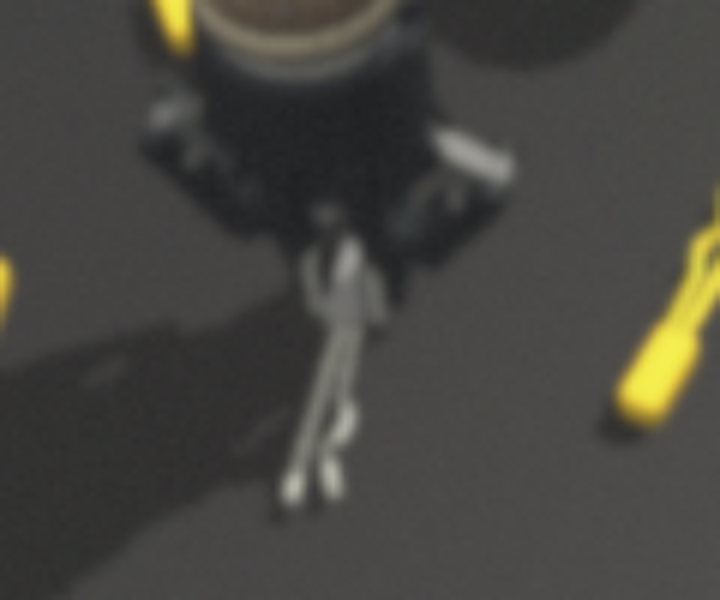

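```bash

python3 -m jog '[{"grip":1,"x":0,"y":0,"z":-10,"rx":0,"ry":0,"rz":0},{"grip":1,"x":0,"y":0,"z":-25,"rx":0,"ry":0,"rz":0},{"grip":1,"x":0,"y":0,"z":-30,"rx":0,"ry":0,"rz":0},{"grip":1,"x":0,"y":0,"z":-35,"rx":0,"ry":0,"rz":0},{"grip":1,"x":0,"y":0,"z":-35,"rx":0,"ry":0,"rz":-3},{"grip":1,"x":0,"y":0,"z":-35,"rx":0,"ry":0,"rz":-3},{"grip":1,"x":0,"y":0,"z":-35,"rx":0,"ry":0,"rz":-3},{"grip":1,"x":0,"y":0,"z":-20,"rx":0,"ry":0,"rz":-1.6}]' 80
python3 -c "
from h import *
go([.479,.282,.40],62.3)
c=read_camera('scene')
cv2.imwrite('pics/e.png',cv2.resize(c['frame'][170:290,190:310,::-1],(600,600)))"
```

```text
time: 5.55
eef_pos: [0.5575, -0.1559, 0.4029]
tcp_rot: [0.856, 0.517, 0.002, 0.003]
contact_force: [0.6, -0.2, -0.4]
opening: 0.16
t 5.55 pos [ 0.5575 -0.1559  0.4029] phi 62.31 tilt [ 0.32 -0.15] F [ 0.6 -0.2 -0.4] op 0.16
tool shift mm [ 351.3 -273.     1.3] len 444.9 rz 0.01
```

View pics/e.png

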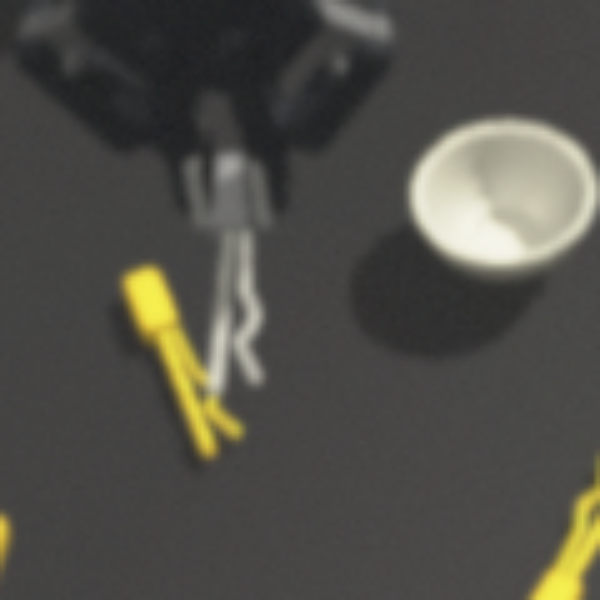

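The clip is held and lifted level: grip between the pads at scene (236,211), tip at (232,247). I'll move it to the mill.

```bash

python3 -m jog '[{"grip":1,"x":15,"y":-12,"z":0,"rx":0,"ry":0,"rz":0},{"grip":1,"x":30,"y":-23,"z":0,"rx":0,"ry":0,"rz":0},{"grip":1,"x":30,"y":-23,"z":0,"rx":0,"ry":0,"rz":0},{"grip":1,"x":30,"y":-23,"z":0,"rx":0,"ry":0,"rz":0},{"grip":1,"x":30,"y":-23,"z":0,"rx":0,"ry":0,"rz":0},{"grip":1,"x":30,"y":-23,"z":0,"rx":0,"ry":0,"rz":0},{"grip":1,"x":30,"y":-23,"z":0,"rx":0,"ry":0,"rz":0},{"grip":1,"x":30,"y":-23,"z":0,"rx":0,"ry":0,"rz":0}]' 80
python3 -m jog '[{"grip":1,"x":30,"y":-23,"z":0,"rx":0,"ry":0,"rz":0},{"grip":1,"x":30,"y":-23,"z":0,"rx":0,"ry":0,"rz":0},{"grip":1,"x":30,"y":-23,"z":0,"rx":0,"ry":0,"rz":0},{"grip":1,"x":25,"y":-20,"z":0,"rx":0,"ry":0,"rz":0},{"grip":1,"x":10,"y":-10,"z":0,"rx":0,"ry":0,"rz":0},{"grip":1,"x":0,"y":0,"z":0,"rx":0,"ry":0,"rz":0},{"grip":1,"x":0,"y":0,"z":0,"rx":0,"ry":0,"rz":0}]' 80
python3 -c "
from h import *
go([.479,.282,.37],62.3)
for n in('scene','top'):
    c=read_camera(n); x0,y0=(340,120) if n=='scene' else (140,170)
    cv2.imwrite(f'pics/f_{n}.png',cv2.resize(c['frame'][y0:y0+130,x0:x0+130,::-1],(390,390)))
cv2.imwrite('pics/f.png',np.hstack([cv2.imread('pics/f_scene.png'),cv2.imread('pics/f_top.png')]))"
```

```text
time: 6.27
eef_pos: [0.5082, 0.1255, 0.3969]
tcp_rot: [0.857, 0.516, -0.001, -0.0]
contact_force: [0.6, 0.2, -0.1]
opening: 0.158
time: 6.85
eef_pos: [0.4796, 0.2811, 0.3968]
tcp_rot: [0.856, 0.517, -0.001, 0.0]
contact_force: [0.6, 0.3, -1.4]
opening: 0.164
t 6.85 pos [0.4796 0.2811 0.3968] phi 62.28 tilt [-0.08 -0.06] F [ 0.6  0.3 -1.4] op 0.164
tool shift mm [ 0.6 -0.9 26.8] len 26.8 rz -0.02
```

View pics/f.png

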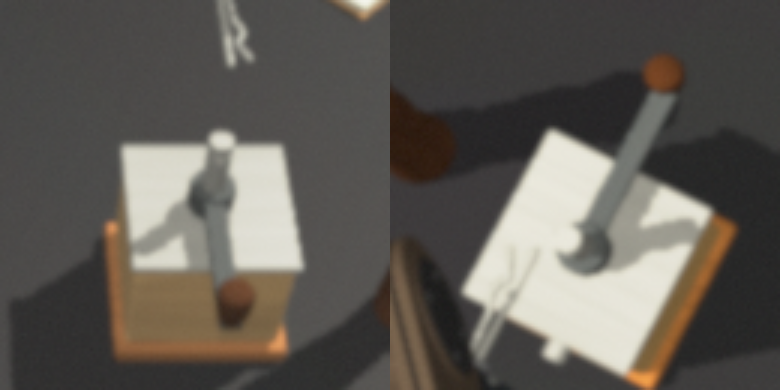

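```bash
cat >> h.py <<'E'
A=np.array([.5715,.2332]);YAW=np.radians(-27.7);ex=np.array([np.cos(YAW),np.sin(YAW)]);ey=np.array([-ex[1],ex[0]])
def mill(P):
    d=np.array(P)[:2]-A;return np.round([d@ex*1000,d@ey*1000,P[2]*1000],1)
E
python3 - <<'E'
from h import *
t=read_camera("top");s=read_camera("scene")
st=get_state();p=st["eef_pos"]
print("tcp mill",mill(p))
P,e=tri(t,(189.3,253.0),s,(417.2,141.7));print("tip",P,e,mill(P),"expected z",p[2]-.167)
a=cv2.resize(t["frame"][235:285,165:215,::-1],(400,400),interpolation=cv2.INTER_CUBIC)
b=cv2.resize(s["frame"][115:165,390:440,::-1],(400,400),interpolation=cv2.INTER_CUBIC)
cv2.imwrite("pics/g.png",np.hstack([a,b]))
E
```

```text
tcp mill [-102.1   -1.3  397.5]
tip [0.55851818 0.2396289  0.22926633] 0.004491587904996232 [-14.5  -0.3 229.3] expected z 0.23045096443783278
```

View pics/g.png

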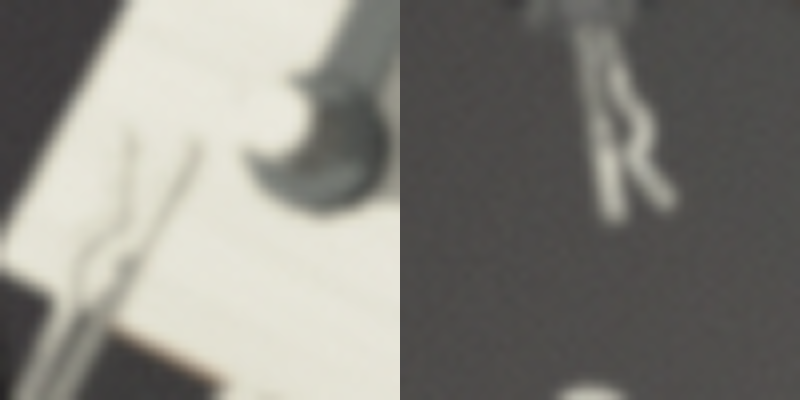

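```bash

python3 -m jog '[{"grip":1,"x":1,"y":14,"z":0,"rx":0,"ry":0,"rz":0},{"grip":1,"x":0,"y":13,"z":0,"rx":0,"ry":0,"rz":0},{"grip":1,"x":0,"y":0,"z":14,"rx":0,"ry":0,"rz":0},{"grip":1,"x":0,"y":0,"z":14,"rx":0,"ry":0,"rz":0},{"grip":1,"x":0,"y":0,"z":10,"rx":0,"ry":0,"rz":0},{"grip":1,"x":0,"y":0,"z":6,"rx":0,"ry":0,"rz":0},{"grip":1,"x":0,"y":0,"z":0,"rx":0,"ry":0,"rz":0},{"grip":1,"x":0,"y":0,"z":0,"rx":0,"ry":0,"rz":0}]' 80
cat > st.py <<'E'
from h import *
s=get_state();print("t",round(s["time"],2),"mill",mill(s["eef_pos"]),"phi",round(np.degrees(np.arctan2(*Ro.from_quat(s["tcp_rot"]).as_matrix()[[1,0],0])),2),"tilt",np.round(Ro.from_quat(s["tcp_rot"]).as_matrix()[:2,2]*57.3,2),"F mill",np.round([s["contact_force"][:2]@ex,s["contact_force"][:2]@ey,s["contact_force"][2]],1),"M",np.round(s["wrist_torque"],2),"op",round(s["opening"],3))
E
python3 st.py
```

```text
time: 7.72
eef_pos: [0.5049, 0.2685, 0.3536]
tcp_rot: [0.856, 0.516, -0.0, -0.0]
contact_force: [0.2, -0.1, -0.4]
opening: 0.164
t 7.72 mill [-75.4   0.4 353.6] phi 62.15 tilt [-0.02 -0.01] F mill [ 0.2  0.  -0.4] M [-0.03  0.03 -0.04] op 0.164
```

```bash

python3 -m jog '[{"grip":1,"x":0,"y":0,"z":2,"rx":0,"ry":0,"rz":0},{"grip":1,"x":0,"y":0,"z":2,"rx":0,"ry":0,"rz":0},{"grip":1,"x":0,"y":0,"z":1,"rx":0,"ry":0,"rz":0},{"grip":1,"x":0,"y":0,"z":0,"rx":0,"ry":0,"rz":0}]' 80 >/dev/null; python3 st.py
python3 -m jog '[{"grip":1,"x":0,"y":0,"z":1,"rx":0,"ry":0,"rz":0},{"grip":1,"x":0,"y":0,"z":1,"rx":0,"ry":0,"rz":0},{"grip":1,"x":0,"y":0,"z":0,"rx":0,"ry":0,"rz":0}]' 80 >/dev/null; python3 st.py
python3 -m jog '[{"grip":1,"x":0,"y":0,"z":1,"rx":0,"ry":0,"rz":0},{"grip":1,"x":0,"y":0,"z":0,"rx":0,"ry":0,"rz":0}]' 80 >/dev/null; python3 st.py
```

```text
t 8.05 mill [-76.    0.5 348.8] phi 62.19 tilt [0.01 0.  ] F mill [-0.1 -0.3 -1.2] M [-0.    0.05  0.01] op 0.161
t 8.3 mill [-75.9   0.4 346.6] phi 62.18 tilt [-0.01 -0.  ] F mill [-0.3  0.8 -0.6] M [ 0.05 -0.   -0.06] op 0.158
t 8.47 mill [-75.9   0.4 345.5] phi 62.18 tilt [-0.02 -0.01] F mill [ 0.7 -0.3 -0.9] M [-0.01  0.02 -0.  ] op 0.166
```

```bash

for i in 1; do
python3 -m jog '[{"grip":1,"x":0,"y":0,"z":1,"rx":0,"ry":0,"rz":0},{"grip":1,"x":0,"y":0,"z":0,"rx":0,"ry":0,"rz":0}]' 80 >/dev/null; python3 st.py
python3 -m jog '[{"grip":1,"x":0,"y":0,"z":1,"rx":0,"ry":0,"rz":0},{"grip":1,"x":0,"y":0,"z":0,"rx":0,"ry":0,"rz":0}]' 80 >/dev/null; python3 st.py
python3 -m jog '[{"grip":1,"x":0,"y":0,"z":0.5,"rx":0,"ry":0,"rz":0},{"grip":1,"x":0,"y":0,"z":0,"rx":0,"ry":0,"rz":0}]' 80 >/dev/null; python3 st.py
done
```

```text
t 8.63 mill [-75.9   0.4 344.5] phi 62.17 tilt [-0.02 -0.01] F mill [ 0.4 -0.3 -0.6] M [0.02 0.06 0.01] op 0.164
t 8.8 mill [-75.9   0.4 343.5] phi 62.18 tilt [-0.02 -0.01] F mill [-0.2 -0.2 -0.1] M [-0.02 -0.   -0.04] op 0.16
t 8.97 mill [-75.9   0.4 343.1] phi 62.17 tilt [-0.01 -0.  ] F mill [-0.7  0.9 -0.5] M [-0.01 -0.    0.03] op 0.162
```

```bash

python3 -m jog '[{"grip":1,"x":0,"y":0,"z":0.7,"rx":0,"ry":0,"rz":0},{"grip":1,"x":0,"y":0,"z":0,"rx":0,"ry":0,"rz":0}]' 80 >/dev/null; python3 st.py
python3 -m jog '[{"grip":1,"x":0,"y":0,"z":0.7,"rx":0,"ry":0,"rz":0},{"grip":1,"x":0,"y":0,"z":0,"rx":0,"ry":0,"rz":0}]' 80 >/dev/null; python3 st.py
python3 -m jog '[{"grip":1,"x":0,"y":0,"z":0.7,"rx":0,"ry":0,"rz":0},{"grip":1,"x":0,"y":0,"z":0,"rx":0,"ry":0,"rz":0}]' 80 >/dev/null; python3 st.py
```

```text
t 9.13 mill [-75.8   0.5 342.7] phi 62.18 tilt [0.02 0.  ] F mill [ 0.3  0.1 -0.3] M [-0.03  0.01  0.01] op 0.161
t 9.3 mill [-75.8   0.5 342.2] phi 62.18 tilt [0.03 0.01] F mill [-0.5 -0.9  1.2] M [-0.08  0.03 -0.06] op 0.159
t 9.47 mill [-75.8   0.6 341.8] phi 62.18 tilt [0.05 0.01] F mill [-1.3 -0.1  3.8] M [-0.11  0.1  -0.06] op 0.161
```

```bash

python3 -m jog '[{"grip":1,"x":0,"y":0,"z":-4,"rx":0,"ry":0,"rz":0},{"grip":1,"x":9,"y":0,"z":0,"rx":0,"ry":0,"rz":0},{"grip":1,"x":8,"y":0,"z":0,"rx":0,"ry":0,"rz":0},{"grip":1,"x":0,"y":0,"z":0,"rx":0,"ry":0,"rz":0},{"grip":1,"x":0,"y":0,"z":8,"rx":0,"ry":0,"rz":0},{"grip":1,"x":0,"y":0,"z":8,"rx":0,"ry":0,"rz":0},{"grip":1,"x":0,"y":0,"z":0,"rx":0,"ry":0,"rz":0},{"grip":1,"x":0,"y":0,"z":0,"rx":0,"ry":0,"rz":0}]' 80 >/dev/null; python3 st.py
python3 -m jog '[{"grip":1,"x":-1.5,"y":0,"z":0,"rx":0,"ry":0,"rz":0},{"grip":1,"x":-1,"y":0,"z":0,"rx":0,"ry":0,"rz":0},{"grip":1,"x":0,"y":0,"z":0,"rx":0,"ry":0,"rz":0}]' 80 >/dev/null; python3 st.py
python3 -m jog '[{"grip":1,"x":-1,"y":0,"z":0,"rx":0,"ry":0,"rz":0},{"grip":1,"x":0,"y":0,"z":0,"rx":0,"ry":0,"rz":0}]' 80 >/dev/null; python3 st.py
```

```text
t 10.13 mill [-76.1  17.  327.3] phi 62.17 tilt [-0.18 -0.06] F mill [ 0.4 -0.4 -0.3] M [-0.02  0.03  0.02] op 0.163
t 10.38 mill [-75.7  14.7 329.5] phi 62.16 tilt [0.03 0.  ] F mill [-0.4  0.3 -0.6] M [0.02 0.04 0.04] op 0.158
t 10.55 mill [-75.8  13.8 329.5] phi 62.17 tilt [0.03 0.01] F mill [ 0.2 -0.3 -0.4] M [-0.02  0.02  0.01] op 0.164
```

```bash

python3 -m jog '[{"grip":1,"x":-0.7,"y":0,"z":0,"rx":0,"ry":0,"rz":0},{"grip":1,"x":0,"y":0,"z":0,"rx":0,"ry":0,"rz":0}]' 80 >/dev/null; python3 st.py
python3 -m jog '[{"grip":1,"x":-0.7,"y":0,"z":0,"rx":0,"ry":0,"rz":0},{"grip":1,"x":0,"y":0,"z":0,"rx":0,"ry":0,"rz":0}]' 80 >/dev/null; python3 st.py
python3 -m jog '[{"grip":1,"x":-0.7,"y":0,"z":0,"rx":0,"ry":0,"rz":0},{"grip":1,"x":0,"y":0,"z":0,"rx":0,"ry":0,"rz":0}]' 80 >/dev/null; python3 st.py
```

```text
t 10.72 mill [-75.8  13.1 329.2] phi 62.18 tilt [ 0.01 -0.  ] F mill [-0.1  0.1 -0.9] M [ 0.01  0.   -0.03] op 0.159
t 10.88 mill [-75.9  12.5 329.1] phi 62.18 tilt [-0. -0.] F mill [-0.5  0.1 -1. ] M [ 0.01  0.02 -0.03] op 0.158
t 11.05 mill [-75.8  11.8 329.1] phi 62.17 tilt [-0. -0.] F mill [ 0.1  0.4 -0.9] M [-0.   -0.03  0.04] op 0.161
```

```bash

python3 -m jog '[{"grip":1,"x":-0.6,"y":0,"z":0,"rx":0,"ry":0,"rz":0},{"grip":1,"x":0,"y":0,"z":0,"rx":0,"ry":0,"rz":0}]' 80 >/dev/null; python3 st.py
python3 -m jog '[{"grip":1,"x":-0.6,"y":0,"z":0,"rx":0,"ry":0,"rz":0},{"grip":1,"x":0,"y":0,"z":0,"rx":0,"ry":0,"rz":0}]' 80 >/dev/null; python3 st.py
python3 -m jog '[{"grip":1,"x":-0.6,"y":0,"z":0,"rx":0,"ry":0,"rz":0},{"grip":1,"x":0,"y":0,"z":0,"rx":0,"ry":0,"rz":0}]' 80 >/dev/null; python3 st.py
```

```text
t 11.22 mill [-75.8  11.2 329.1] phi 62.17 tilt [-0. -0.] F mill [-0.4  0.4 -0.2] M [-0.    0.02 -0.01] op 0.164
t 11.38 mill [-75.8  10.7 329.2] phi 62.18 tilt [0.02 0.02] F mill [-0.9 -0.1 -0.6] M [ 0.07 -0.03  0.05] op 0.161
t 11.55 mill [-75.9  10.2 329.3] phi 62.19 tilt [0.04 0.05] F mill [ 0.1  0.9 -0.4] M [ 0.23 -0.13  0.15] op 0.16
```

```bash

python3 -m jog '[{"grip":1,"x":2,"y":-8,"z":0,"rx":0,"ry":0,"rz":0},{"grip":1,"x":0,"y":-12,"z":0,"rx":0,"ry":0,"rz":0},{"grip":1,"x":0,"y":-8,"z":0,"rx":0,"ry":0,"rz":0},{"grip":1,"x":-6,"y":0,"z":0,"rx":0,"ry":0,"rz":0},{"grip":1,"x":-6.5,"y":0,"z":1,"rx":0,"ry":0,"rz":0},{"grip":1,"x":0,"y":0,"z":0,"rx":0,"ry":0,"rz":0},{"grip":1,"x":0,"y":0,"z":0,"rx":0,"ry":0,"rz":0}]' 80 >/dev/null; python3 st.py; python3 - <<'E'
from h import *
t=read_camera("top");s=read_camera("scene")
a=cv2.resize(t["frame"][225:275,175:225,::-1],(400,400),interpolation=cv2.INTER_CUBIC)
b=cv2.resize(s["frame"][145:195,390:440,::-1],(400,400),interpolation=cv2.INTER_CUBIC)
cv2.imwrite("pics/i.png",np.hstack([a,b]))
E
```

```text
t 12.13 mill [-103.8   -0.9  328.1] phi 62.14 tilt [ 0.   -0.01] F mill [ 1.1 -1.1  0. ] M [ 0.    0.05 -0.02] op 0.163
```

View pics/i.png

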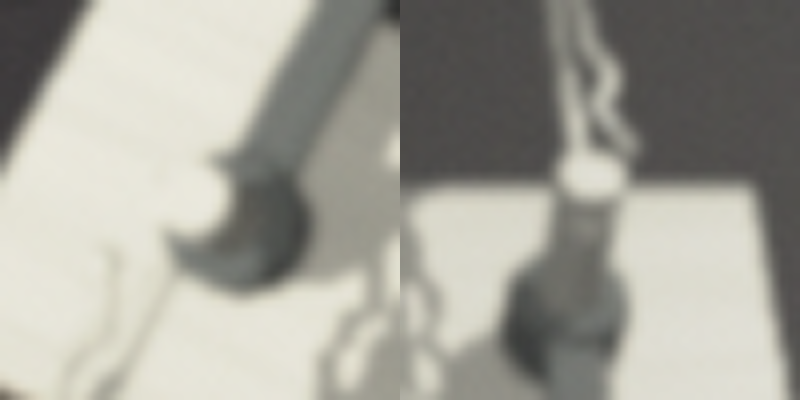

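```bash

python3 -m jog '[{"grip":1,"x":0.3,"y":2,"z":0,"rx":0,"ry":0,"rz":0},{"grip":1,"x":0,"y":2,"z":0,"rx":0,"ry":0,"rz":0},{"grip":1,"x":0,"y":0,"z":0,"rx":0,"ry":0,"rz":0}]' 80 >/dev/null; python3 st.py
python3 -m jog '[{"grip":1,"x":0,"y":1.5,"z":0,"rx":0,"ry":0,"rz":0},{"grip":1,"x":0,"y":0,"z":0,"rx":0,"ry":0,"rz":0}]' 80 >/dev/null; python3 st.py
python3 -m jog '[{"grip":1,"x":0,"y":1,"z":0,"rx":0,"ry":0,"rz":0},{"grip":1,"x":0,"y":0,"z":0,"rx":0,"ry":0,"rz":0}]' 80 >/dev/null; python3 st.py
python3 -m jog '[{"grip":1,"x":0,"y":1,"z":0,"rx":0,"ry":0,"rz":0},{"grip":1,"x":0,"y":0,"z":0,"rx":0,"ry":0,"rz":0}]' 80 >/dev/null; python3 st.py
```

```text
t 12.48 mill [-99.3  -0.  328.2] phi 62.15 tilt [0.03 0.  ] F mill [-0.3 -0.3 -1.4] M [-0.03  0.01  0.02] op 0.164
t 12.65 mill [-9.800e+01 -1.000e-01  3.281e+02] phi 62.16 tilt [ 0.01 -0.  ] F mill [-0.   0.3 -0.8] M [-0.02  0.03  0.02] op 0.162
t 12.82 mill [-9.720e+01 -1.000e-01  3.281e+02] phi 62.17 tilt [ 0. -0.] F mill [ 0.2 -0.3  0.3] M [-0.04 -0.    0.  ] op 0.163
t 12.98 mill [-9.630e+01 -1.000e-01  3.281e+02] phi 62.18 tilt [ 0.01 -0.  ] F mill [-0.1  0.1 -1.3] M [-0.05  0.06  0.  ] op 0.159
```

```bash

python3 -m jog '[{"grip":1,"x":-0.4,"y":1,"z":0,"rx":0,"ry":0,"rz":0},{"grip":1,"x":0,"y":0,"z":0,"rx":0,"ry":0,"rz":0}]' 80 >/dev/null; python3 st.py
python3 -m jog '[{"grip":1,"x":0,"y":1,"z":0,"rx":0,"ry":0,"rz":0},{"grip":1,"x":0,"y":0,"z":0,"rx":0,"ry":0,"rz":0}]' 80 >/dev/null; python3 st.py
python3 -m jog '[{"grip":1,"x":0,"y":1,"z":0,"rx":0,"ry":0,"rz":0},{"grip":1,"x":0,"y":0,"z":0,"rx":0,"ry":0,"rz":0}]' 80 >/dev/null; python3 st.py
```

```text
t 13.15 mill [-95.3  -0.6 328.2] phi 62.17 tilt [ 0.01 -0.  ] F mill [ 0.4  0.3 -0.2] M [ 0.04  0.09 -0.04] op 0.16
t 13.32 mill [-94.2  -0.5 328.2] phi 62.17 tilt [ 0.01 -0.  ] F mill [-0.7  0.5 -1.1] M [-0.01 -0.02  0.02] op 0.165
t 13.48 mill [-93.2  -0.5 328.2] phi 62.17 tilt [ 0.01 -0.  ] F mill [ 0.6  0.3 -0.5] M [-0.03 -0.05 -0.05] op 0.161
```

```bash

python3 -m jog '[{"grip":1,"x":0,"y":1.5,"z":0,"rx":0,"ry":0,"rz":0},{"grip":1,"x":0,"y":0,"z":0,"rx":0,"ry":0,"rz":0}]' 80 >/dev/null; python3 st.py
python3 -m jog '[{"grip":1,"x":0,"y":1.5,"z":0,"rx":0,"ry":0,"rz":0},{"grip":1,"x":0,"y":0,"z":0,"rx":0,"ry":0,"rz":0}]' 80 >/dev/null; python3 st.py
python3 -m jog '[{"grip":1,"x":0,"y":1.5,"z":0,"rx":0,"ry":0,"rz":0},{"grip":1,"x":0,"y":0,"z":0,"rx":0,"ry":0,"rz":0}]' 80 >/dev/null; python3 st.py
```

```text
t 13.65 mill [-91.7  -0.5 328.2] phi 62.17 tilt [ 0.01 -0.  ] F mill [ 0.2  0.  -0.9] M [ 0.05  0.02 -0.01] op 0.162
t 13.82 mill [-90.2  -0.5 328.2] phi 62.17 tilt [0.01 0.  ] F mill [-0.6  0.8 -1.3] M [-0.04  0.02  0.02] op 0.161
t 13.98 mill [-88.7  -0.6 328.2] phi 62.17 tilt [ 0.01 -0.  ] F mill [ 0.3  0.1 -0.8] M [ 0.02 -0.04  0.04] op 0.164
```

```bash

python3 -m jog '[{"grip":1,"x":0,"y":1.5,"z":0,"rx":0,"ry":0,"rz":0},{"grip":1,"x":0,"y":1.5,"z":0,"rx":0,"ry":0,"rz":0},{"grip":1,"x":0,"y":0,"z":0,"rx":0,"ry":0,"rz":0}]' 80 >/dev/null; python3 st.py
python3 -m jog '[{"grip":1,"x":0,"y":1.5,"z":0,"rx":0,"ry":0,"rz":0},{"grip":1,"x":0,"y":1.5,"z":0,"rx":0,"ry":0,"rz":0},{"grip":1,"x":0,"y":0,"z":0,"rx":0,"ry":0,"rz":0}]' 80 >/dev/null; python3 st.py
python3 -m jog '[{"grip":1,"x":0,"y":1.5,"z":0,"rx":0,"ry":0,"rz":0},{"grip":1,"x":0,"y":1.5,"z":0,"rx":0,"ry":0,"rz":0},{"grip":1,"x":0,"y":0,"z":0,"rx":0,"ry":0,"rz":0}]' 80 >/dev/null; python3 st.py
```

```text
t 14.23 mill [-85.6  -0.5 328.2] phi 62.17 tilt [ 0.01 -0.  ] F mill [-0.  -0.   0.3] M [0.   0.05 0.01] op 0.16
t 14.48 mill [-82.6  -0.6 328.1] phi 62.17 tilt [ 0.01 -0.  ] F mill [-0.4 -0.6 -1.4] M [ 0.03  0.   -0.06] op 0.159
t 14.73 mill [-79.6  -0.6 328.2] phi 62.17 tilt [ 0.01 -0.  ] F mill [-0.6  0.9 -1.5] M [-0.01  0.    0.03] op 0.157
```

Tip about 9 mm past the axis with no contact force. A quick look before springing the bow.

```bash

python3 - <<'E'
from h import *
t=read_camera("top");s=read_camera("scene")
a=cv2.resize(t["frame"][225:275,175:225,::-1],(400,400),interpolation=cv2.INTER_CUBIC)
b=cv2.resize(s["frame"][145:195,390:440,::-1],(400,400),interpolation=cv2.INTER_CUBIC)
cv2.imwrite("pics/j.png",np.hstack([a,b]))
E
```

```text
(no output)
```

View pics/j.png

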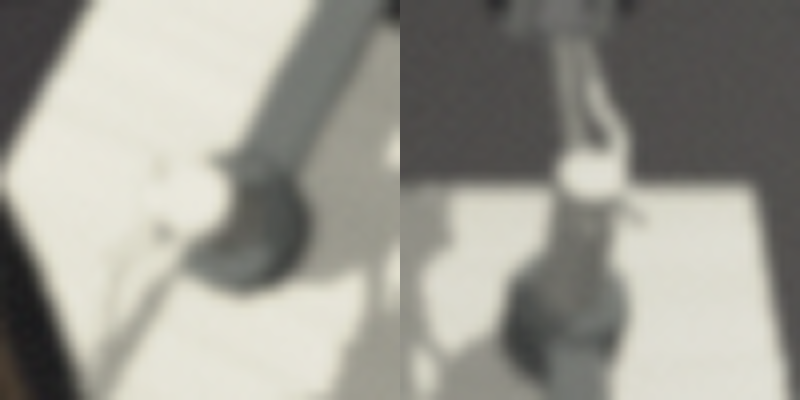

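The leg runs into the spindle and the bow's flare passes beside it at scene (419,171). I'll keep pushing steadily.

```bash

python3 -m jog '[{"grip":1,"x":0,"y":1,"z":0,"rx":0,"ry":0,"rz":0},{"grip":1,"x":0,"y":1,"z":0,"rx":0,"ry":0,"rz":0},{"grip":1,"x":0,"y":0,"z":0,"rx":0,"ry":0,"rz":0}]' 100 >/dev/null; python3 st.py
python3 -m jog '[{"grip":1,"x":0,"y":1,"z":0,"rx":0,"ry":0,"rz":0},{"grip":1,"x":0,"y":0,"z":0,"rx":0,"ry":0,"rz":0}]' 100 >/dev/null; python3 st.py
python3 -m jog '[{"grip":1,"x":0,"y":1,"z":0,"rx":0,"ry":0,"rz":0},{"grip":1,"x":0,"y":0,"z":0,"rx":0,"ry":0,"rz":0}]' 100 >/dev/null; python3 st.py
python3 -m jog '[{"grip":1,"x":0,"y":1,"z":0,"rx":0,"ry":0,"rz":0},{"grip":1,"x":0,"y":0,"z":0,"rx":0,"ry":0,"rz":0}]' 100 >/dev/null; python3 st.py
```

```text
t 15.08 mill [-77.8  -0.5 328.2] phi 62.18 tilt [0.01 0.01] F mill [-0.1 -0.2 -0.8] M [ 0.04 -0.01 -0.01] op 0.152
t 15.25 mill [-76.8  -0.5 328.1] phi 62.18 tilt [0.01 0.02] F mill [-0.2  0.9 -1.2] M [ 0.17  0.04 -0.01] op 0.154
t 15.42 mill [-75.8  -0.5 328.1] phi 62.18 tilt [0.01 0.02] F mill [-0.5  1.3 -0.2] M [0.21 0.03 0.08] op 0.154
t 15.58 mill [-74.9  -0.4 328.1] phi 62.19 tilt [0.01 0.03] F mill [-0.4  3.2 -0.6] M [0.34 0.05 0.15] op 0.154
```

```bash

python3 -m jog '[{"grip":1,"x":0,"y":1,"z":0,"rx":0,"ry":0,"rz":0},{"grip":1,"x":0,"y":0,"z":0,"rx":0,"ry":0,"rz":0}]' 100 >/dev/null; python3 st.py
python3 -m jog '[{"grip":1,"x":0,"y":1,"z":0,"rx":0,"ry":0,"rz":0},{"grip":1,"x":0,"y":0,"z":0,"rx":0,"ry":0,"rz":0}]' 100 >/dev/null; python3 st.py
python3 -m jog '[{"grip":1,"x":0,"y":1,"z":0,"rx":0,"ry":0,"rz":0},{"grip":1,"x":0,"y":0,"z":0,"rx":0,"ry":0,"rz":0}]' 100 >/dev/null; python3 st.py
```

```text
t 15.75 mill [-73.9  -0.4 328.1] phi 62.18 tilt [0.01 0.03] F mill [-0.8  2.1 -0.2] M [0.41 0.   0.18] op 0.152
t 15.92 mill [-73.   -0.4 328.1] phi 62.18 tilt [-0.03  0.04] F mill [-2.3  2.  -0.5] M [0.59 0.21 0.23] op 0.154
t 16.08 mill [-72.   -0.4 328.1] phi 62.19 tilt [0.   0.04] F mill [-2.8  4.3 -1.3] M [0.65 0.08 0.24] op 0.156
```

```bash

python3 -m jog '[{"grip":1,"x":0,"y":1,"z":0,"rx":0,"ry":0,"rz":0},{"grip":1,"x":0,"y":0,"z":0,"rx":0,"ry":0,"rz":0}]' 100 >/dev/null; python3 st.py
python3 -m jog '[{"grip":1,"x":0,"y":1,"z":0,"rx":0,"ry":0,"rz":0},{"grip":1,"x":0,"y":0,"z":0,"rx":0,"ry":0,"rz":0}]' 100 >/dev/null; python3 st.py
python3 -m jog '[{"grip":1,"x":0,"y":1,"z":0,"rx":0,"ry":0,"rz":0},{"grip":1,"x":0,"y":0,"z":0,"rx":0,"ry":0,"rz":0}]' 100 >/dev/null; python3 st.py
```

```text
t 16.25 mill [-7.060e+01 -3.000e-01  3.284e+02] phi 62.2 tilt [0.12 0.03] F mill [-0.8  4.  -1.3] M [ 0.72 -0.07  0.34] op 0.155
t 16.42 mill [-6.960e+01 -3.000e-01  3.285e+02] phi 62.19 tilt [0.11 0.04] F mill [-1.   4.7 -0.8] M [ 0.82 -0.13  0.27] op 0.154
t 16.58 mill [-6.850e+01 -3.000e-01  3.286e+02] phi 62.19 tilt [0.12 0.04] F mill [-1.5  5.  -1.7] M [ 0.87 -0.19  0.34] op 0.154
```

```bash

python3 -m jog '[{"grip":1,"x":0,"y":1,"z":0,"rx":0,"ry":0,"rz":0},{"grip":1,"x":0,"y":1,"z":0,"rx":0,"ry":0,"rz":0},{"grip":1,"x":0,"y":0,"z":0,"rx":0,"ry":0,"rz":0}]' 100 >/dev/null; python3 st.py
python3 -m jog '[{"grip":1,"x":0,"y":1,"z":0,"rx":0,"ry":0,"rz":0},{"grip":1,"x":0,"y":1,"z":0,"rx":0,"ry":0,"rz":0},{"grip":1,"x":0,"y":0,"z":0,"rx":0,"ry":0,"rz":0}]' 100 >/dev/null; python3 st.py
python3 -m jog '[{"grip":1,"x":0,"y":1,"z":0,"rx":0,"ry":0,"rz":0},{"grip":1,"x":0,"y":1,"z":0,"rx":0,"ry":0,"rz":0},{"grip":1,"x":0,"y":0,"z":0,"rx":0,"ry":0,"rz":0}]' 100 >/dev/null; python3 st.py
python3 -m jog '[{"grip":1,"x":0,"y":1,"z":0,"rx":0,"ry":0,"rz":0},{"grip":1,"x":0,"y":1,"z":0,"rx":0,"ry":0,"rz":0},{"grip":1,"x":0,"y":0,"z":0,"rx":0,"ry":0,"rz":0}]' 100 >/dev/null; python3 st.py
```

```text
t 16.83 mill [-6.660e+01 -3.000e-01  3.285e+02] phi 62.19 tilt [0.11 0.04] F mill [-1.4  4.8 -1.2] M [ 0.81 -0.15  0.36] op 0.153
t 17.08 mill [-64.1  -0.4 328.7] phi 62.19 tilt [ 0.24 -0.01] F mill [ 1.6  4.2 -1. ] M [ 0.55 -0.64  0.28] op 0.157
t 17.33 mill [-62.2  -0.6 328.5] phi 62.18 tilt [ 0.14 -0.03] F mill [ 2.8  5.  -0.5] M [ 0.49 -0.74  0.25] op 0.156
t 17.58 mill [-60.5  -0.7 328.2] phi 62.17 tilt [ 0.04 -0.04] F mill [ 2.   3.8 -1.1] M [ 0.4  -0.57  0.21] op 0.154
```

```bash

python3 -m jog '[{"grip":1,"x":0,"y":1,"z":0,"rx":0,"ry":0,"rz":0},{"grip":1,"x":0,"y":1,"z":0,"rx":0,"ry":0,"rz":0},{"grip":1,"x":0,"y":0,"z":0,"rx":0,"ry":0,"rz":0}]' 100 >/dev/null; python3 st.py
python3 -m jog '[{"grip":1,"x":0,"y":1,"z":0,"rx":0,"ry":0,"rz":0},{"grip":1,"x":0,"y":1,"z":0,"rx":0,"ry":0,"rz":0},{"grip":1,"x":0,"y":0,"z":0,"rx":0,"ry":0,"rz":0}]' 100 >/dev/null; python3 st.py
python3 -m jog '[{"grip":1,"x":0,"y":1,"z":0,"rx":0,"ry":0,"rz":0},{"grip":1,"x":0,"y":0,"z":0,"rx":0,"ry":0,"rz":0}]' 100 >/dev/null; python3 st.py
```

```text
t 17.83 mill [-58.7  -0.8 327.9] phi 62.16 tilt [-0.04 -0.06] F mill [ 1.   2.3 -1.6] M [ 0.23 -0.39  0.18] op 0.154
t 18.08 mill [-56.9  -0.9 327.7] phi 62.15 tilt [-0.09 -0.05] F mill [-0.1  1.6 -1.3] M [ 0.11 -0.1   0.01] op 0.153
t 18.25 mill [-55.9  -0.9 327.8] phi 62.16 tilt [-0.08 -0.04] F mill [ 0.4  0.1 -0.6] M [ 0.12 -0.03  0.1 ] op 0.153
```

```bash

python3 - <<'E'
from h import *
t=read_camera("top");s=read_camera("scene")
a=cv2.resize(t["frame"][225:275,175:225,::-1],(400,400),interpolation=cv2.INTER_CUBIC)
b=cv2.resize(s["frame"][145:195,390:440,::-1],(400,400),interpolation=cv2.INTER_CUBIC)
cv2.imwrite("pics/k.png",np.hstack([a,b]))
E
```

```text
(no output)
```

View pics/k.png

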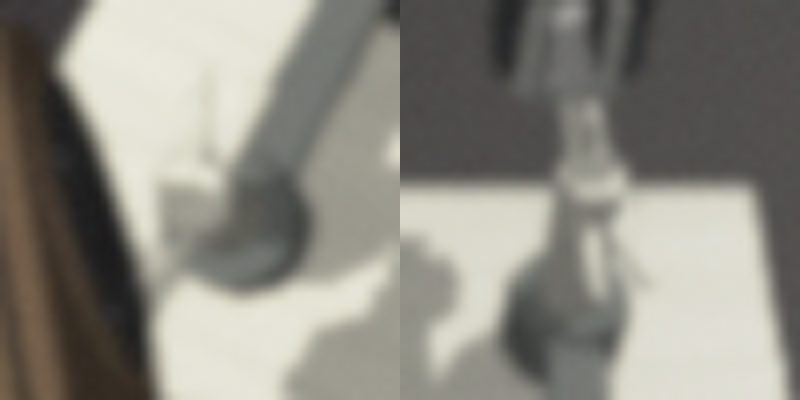

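The leg's end now shows on the crank side at scene (414,178), and the side forces are back near zero, so the bow has snapped over. One small settling push, then release.

```bash

python3 -m jog '[{"grip":1,"x":0,"y":0.6,"z":0,"rx":0,"ry":0,"rz":0},{"grip":1,"x":0,"y":0,"z":0,"rx":0,"ry":0,"rz":0}]' 100 >/dev/null; python3 st.py
python3 -m jog '[{"grip":0.8,"x":0,"y":0,"z":0,"rx":0,"ry":0,"rz":0},{"grip":0.7,"x":0,"y":0,"z":0,"rx":0,"ry":0,"rz":0},{"grip":0.6,"x":0,"y":0,"z":0,"rx":0,"ry":0,"rz":0},{"grip":0.5,"x":0,"y":0,"z":0,"rx":0,"ry":0,"rz":0},{"grip":0.5,"x":0,"y":0,"z":0,"rx":0,"ry":0,"rz":0},{"grip":0.5,"x":0,"y":0,"z":0,"rx":0,"ry":0,"rz":0}]' 20 >/dev/null; python3 st.py
python3 -m jog '[{"grip":0.5,"x":0,"y":0,"z":-4,"rx":0,"ry":0,"rz":0},{"grip":0.5,"x":0,"y":0,"z":-10,"rx":0,"ry":0,"rz":0},{"grip":0.5,"x":0,"y":0,"z":-20,"rx":0,"ry":0,"rz":0},{"grip":0.5,"x":0,"y":0,"z":-30,"rx":0,"ry":0,"rz":0},{"grip":0.5,"x":0,"y":0,"z":-30,"rx":0,"ry":0,"rz":0},{"grip":0.5,"x":0,"y":0,"z":-10,"rx":0,"ry":0,"rz":0}]' 20 >/dev/null; python3 st.py
```

```text
t 18.52 mill [-55.3  -0.7 328. ] phi 62.17 tilt [-0.04 -0.02] F mill [ 0.  -0.1 -2.1] M [ 0.1   0.04 -0.05] op 0.155
t 19.02 mill [-55.2  -0.6 328.2] phi 62.17 tilt [ 0.01 -0.  ] F mill [-0.  -0.7  1.1] M [0.03 0.03 0.01] op 0.503
t 19.52 mill [-5.480e+01 -1.000e-01  4.389e+02] phi 62.18 tilt [0.53 0.15] F mill [1.1 1.7 0.8] M [-0.01 -0.01  0.  ] op 0.501
```

Now I'll move the arm out of the view and check from both cameras.

```bash

python3 -m jog '[{"grip":0.5,"x":10,"y":-20,"z":0,"rx":0,"ry":0,"rz":0},{"grip":0.5,"x":30,"y":-20,"z":0,"rx":0,"ry":0,"rz":0},{"grip":0.5,"x":35,"y":-15,"z":0,"rx":0,"ry":0,"rz":0},{"grip":0.5,"x":35,"y":-10,"z":0,"rx":0,"ry":0,"rz":0},{"grip":0.5,"x":35,"y":0,"z":0,"rx":0,"ry":0,"rz":0},{"grip":0.5,"x":35,"y":0,"z":0,"rx":0,"ry":0,"rz":0},{"grip":0.5,"x":20,"y":0,"z":0,"rx":0,"ry":0,"rz":0},{"grip":0.5,"x":0,"y":0,"z":0,"rx":0,"ry":0,"rz":0}]' 20
python3 - <<'E'
from h import *
t=read_camera("top");s=read_camera("scene")
a=cv2.resize(t["frame"][225:285,165:225,::-1],(400,400),interpolation=cv2.INTER_CUBIC)
b=cv2.resize(s["frame"][135:195,385:445,::-1],(400,400),interpolation=cv2.INTER_CUBIC)
cv2.imwrite("pics/l.png",np.hstack([a,b]))
cv2.imwrite("pics/l_top.png",t["frame"][:,:,::-1])
for n,X in(("tip34",(34,0)),("pocket0",(0,0)),("gripback-72",(-72,0)),("gripfront-38",(-38,0)),("tip29",(29,0)),("gripback-77",(-77,0))):
    w=A+ex*X[0]/1000;w=[w[0],w[1],.161]
    pt=proj(t,w);ps=proj(s,w);print(n,"crop px top",((pt-[165,225]+.5)*400/60-.5).round(),"scene",((ps-[385,135]+.5)*400/60-.5+[400,0]).round())
E
```

```text
time: 20.18
eef_pos: [0.5587, 0.4685, 0.4309]
tcp_rot: [0.856, 0.517, 0.0, -0.0]
contact_force: [-0.4, -0.7, -0.3]
opening: 0.503
tip34 crop px top [290.  60.] scene [597. 318.]
pocket0 crop px top [233. 167.] scene [586. 239.]
gripback-72 crop px top [112. 396.] scene [563.  81.]
gripfront-38 crop px top [169. 287.] scene [574. 154.]
tip29 crop px top [282.  75.] scene [595. 306.]
gripback-77 crop px top [103. 412.] scene [562.  70.]
```

View pics/l.png

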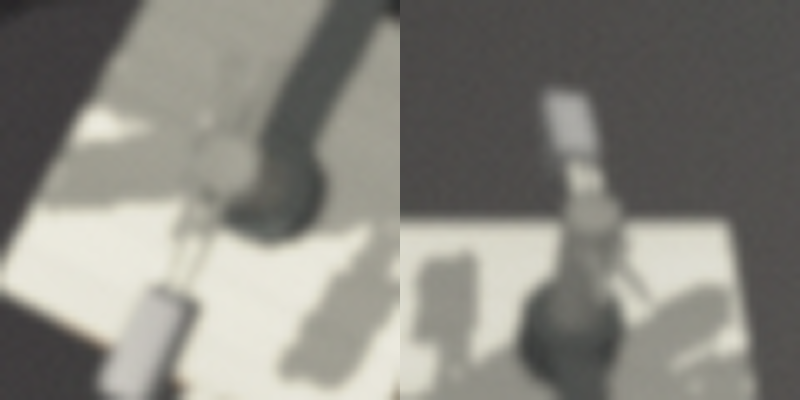

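View pics/l_top.png

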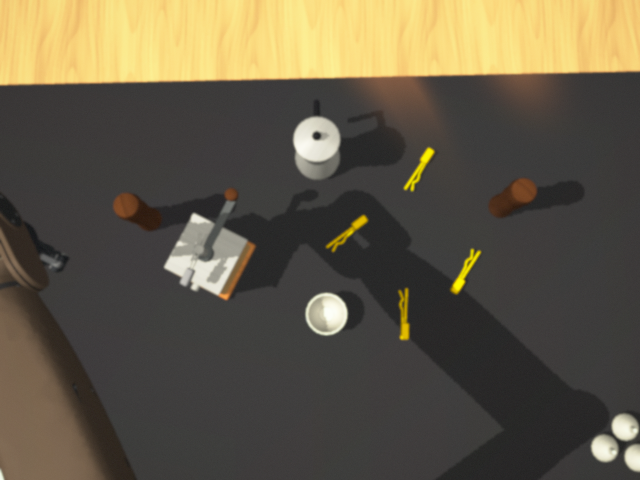

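```bash
python3 -m jog '[{"grip":0.5,"x":0,"y":0,"z":0,"rx":0,"ry":0,"rz":0},{"grip":0.5,"x":0,"y":0,"z":0,"rx":0,"ry":0,"rz":0},{"grip":0.5,"x":0,"y":0,"z":0,"rx":0,"ry":0,"rz":0}]' 20; python3 -c "
from plant import *
print(sign_off())"
```

```text
time: 20.53
eef_pos: [0.558, 0.4647, 0.4326]
tcp_rot: [0.857, 0.516, 0.0, 0.0]
contact_force: [0.9, -0.0, 0.2]
opening: 0.498
the job is handed in; nothing more can be done
None
```

The grey clip is in the mill's cross hole, snapped over the spindle and released, and I handed the job in at 20.5 s of the 58 s limit; `sign_off()` gave no verdict.

**What I did:** I gripped the clip and lifted it over the mill. With its leg I felt the spindle's top (about 173 mm up, so the hole is at about 161 mm) and one side. Then I pushed the leg through from the side away from the crank in 1–2 mm steps. The measured force on the tool stayed at about 5 N or less. The force along the push changed from pushing back to pulling in as the throat passed the spindle, and all forces fell to near zero once the clip was seated.

**Last checks:**
- **Clip position:** In both views the grip block lies within about 2 mm of where it should be with the pocket on the spindle axis. The leg's end showed on the crank side while the clip was still held. After release I placed the clip by its grip only.
- **Tilt:** The clip looks slightly tilted in the hole. I did not measure that angle.
- **Surroundings:** The salt and pepper mills, moka pot and bowl stand where they were. The arm is clear, with only sensor noise on the force reading.
- **Not measured directly:** I could not read the bow's opening. That it closed again is judged from the force drop and the pictures.
- **One disagreement:** One of my camera fixes on the leg tip disagreed by 4.5 mm between the two views, so I relied on the touch measurements instead.

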